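Ease the long spanner out of the half-opening drawer

ROBOT

A 6-joint arm with a two-finger parallel gripper is mounted at the origin on the work surface. World frame = base frame: x ahead of the robot, y to its left, z up, the work surface at z = 0. Lengths are in mm, angles in degrees, forces in N, time in s.
With the tool pointing down it reaches from about 250 to 800 mm from the base axis. Payload 8.5 kg.
Tool frame: the origin (TCP) lies midway between the tips of the shut fingers; the grasp point (between the pads) lies 19 mm behind it; z points along the fingers, y is the line along which they close (so a half turn about z gives the same grasp; the last joint's range is limited). The gripper opens to 85 mm and grips with 20 to 120 N. Pads are 22 mm wide; open, the fingers measure 114 mm over their backs; the gripper's body (76 mm by 85 mm) begins 54 mm behind the grasp point. The pads swing forward as they close: fully open they stand 13 mm farther back than shut.
Start: joints at [-71.333, 13.648, -0.773, 75.585, 0, 90], TCP at [168.019, -497.341, 231.276] pointing down, gripper open.
Joint ranges: [-152.45, 152.45], [-59.26, 108.67], [-65.41, 83.53], [-104.44, 129.93], [-82.83, 76.93], [-180, 180]. Speed limits (degrees/s): [127.2, 127.2, 159.86, 180, 180, 180].

INTERFACE

Orientations are given as [roll, pitch, yaw] about the fixed x, y, z axes, in that order (R = Rz(yaw) Ry(pitch) Rx(roll)).
In Python, from rig import bot gives the robot as it stands. Calls block until the motion is done:
- bot.move_to(position, orientation): joint-space move of the TCP to a pose.
- bot.line_to(position, rotation=None, velocity=150, force_limit=None): straight line of the TCP; rotation=None keeps the orientation; velocity is the mean speed in mm/s. With force_limit (N) it stops when the force on the tool has changed by that much, and returns True; else False.
- bot.movej(angles): joint-space move.
- bot.grip(opening): finger opening in mm; the grip force is fixed at half the most; returns when the fingers have stopped.
- bot.dwell(seconds).
- bot.solve_ik(position, orientation): joint angles nearest the present ones, or None.
- bot.get_image(name): name is "scene" or "top" or "wrist"; returns a dict with "pixels" (400x640x3 uint8, red, green, blue), "depth" (400x640 float32, mm along the optical axis (not along the pixel's ray), 0 where there is no reading), "mtx" (3x3 intrinsics, pixels), "camera_from_world" (4x4, takes a point from world to camera coordinates). Camera axes: x right, y down, z forward; pixel columns grow to the right and rows downward; lengths in mm; the calibration is good to about 2 mm. A picture is of the moment at which its call begins.
A pose or a line that the arm cannot do raises bot.IKError and nothing moves.
- bot.hand_in(): hands the job in; it is judged then, once.
Readings, each from a call of its own:
- bot.current_t(): time.
- bot.current_joints(): joint angles.
- bot.current_dq(): joint speeds.
- bot.current_joint_torque(): joint torques, N m.
- bot.current_ee_pos(): TCP position.
- bot.current_tool_rot(): TCP orientation.
- bot.current_ft_force(): force on the tool from outside, world axes, zero at the start.
- bot.current_moment(): the same for the moment, N m.
- bot.current_grip_width(): finger opening in mm.
- bot.current_grasp_force(): force on a finger pad.
Only numpy, scipy, OpenCV 4.12 (cv2) and the standard library are available. Lean on these libraries where they do the work, as an engineer would, in place of code of your own. Each camera call takes 0.05 s, during which the arm holds its last target. There are 200 camera calls.

TASK

Pull the top drawer of the bench-top drawer unit out as far as it will go; it stops a little over half way, so the long adjustable spanner in it still has its head under the unit's top. Take the spanner by its handle, tilt it handle end up and draw it out on the slant between the drawer front and the edge of the unit's top, without forcing it against that edge or disturbing the other things. Finish while still holding the spanner still in the gripper, every part of it at least 5 cm above the top of the unit; do not put it down.

Things in the scene. Friction and masses are not known exactly. Their poses are not given: they have to be found in the camera images.
- unit: Plywood bench-top drawer unit, fixed to the bench: 335 mm deep (its x), 210 wide (y), 202 high; front faces its own -x, z up. Origin: centre of its underside, on the bench. Two drawers, one over the other, with pale wood fronts and steel bar handles; the spanner is in the top one.
- top_panel: The plywood top panel of the unit, fixed, 335 x 210 mm, 12 mm thick. Origin: middle of its front edge, on its underside, 167.5 mm in front of the unit's origin and 190 mm above the bench; axes as the unit's. A spanner leaving the drawer passes in front of and under this edge.
- top_drawer (a joint): How far the top drawer is pulled out towards the unit's -x, in m: 0 shut, 0.165 at its stop; starts ajar by 0 to 0.025. Slides with about 3 N of friction, stays where left. Inside 295 mm long, 164 wide, 70 deep; floor 112 mm above the bench; side walls and front reach up to 182 mm, 8 mm below the underside of the unit's top panel.
- top_drawer_front (a point): Middle of the upper edge of the top drawer's front, on its inner face, 182 mm above the bench; moves with the drawer. The front is 15 mm thick. With the drawer at its stop this edge is 165 mm in front of the top panel's edge: the gap the spanner must come out through.
- top_drawer_handle (a point): Middle of the top drawer's handle, moves with the drawer: a level steel bar 11 mm thick, 100 mm long along the unit's y, 35 mm in front of the drawer front (nearly 30 mm free behind it), 160 mm above the bench. The lower drawer's like handle lies 55 mm above the bench.
- spanner: Steel adjustable spanner, dark rubber-sleeved handle; 255 mm long, 16 thick, about 0.4 kg, flat on the top drawer's floor, along the drawer within 6 degrees, handle to the front. Origin: centre of its underside; x from handle to head, y across, z up. Sleeve 26 mm wide from x = -127 to 0; shank 20 wide, 11 thick to x = 61; head 16 thick, to 54 wide. Mass centre near x = 33.
- spanner_handle_end (a point): On the spanner's underside plane at the end of its handle (x = -127.5 mm).
- spanner_head_end (a point): On the spanner's underside plane at the tip of its head (x = +127.5 mm).
- chainring: Bystander: a flat dark steel toothed chainring, 131 mm across, 6 mm thick, lying on top of the unit towards its back. Origin: centre of its underside. Leave it alone.
- spray_can: Bystander: an upright spray can, 65 mm across, 190 mm high, on the bench to the robot's right. Origin: centre of its underside. Leave it alone.
- grease_tub: Bystander: a white tub with a black cap, 84 mm across, 70 mm high, on the bench to the robot's right. Origin: centre of its underside. Leave it alone.
- cassette: Bystander: a stepped steel sprocket cassette lying flat on the bench to the robot's right, 110 mm across, 34 mm high. Origin: centre of its underside. Leave it alone.

How it is judged:
By the outcome, as a careful person would: the job done as asked, in the order asked, and still so for the second after the job is handed in, while the arm keeps its last pose, push and grip.
It also fails if it takes over 51 s, if anything falls off the work surface, if the arm or the gripper's body presses on something with over 40 N, if the wrist force passes 120 N, or if a joint passes its speed limit or range.

## Working session

There is one attempt and no reset: what is moved stays moved. The work goes in short steps, each a Python script; the robot and the scene stay as the last script left them, time stands still between calls to the robot, and variables do not carry over. Pictures are saved under pics/ and viewed, at most 10 in all, crops included, and the job is handed in when it is done.

```bash
ls; mkdir -p pics; python3 - <<'E'
from rig import bot
import cv2,numpy as np
for n in ("scene","top"):
    im=bot.get_image(n); cv2.imwrite(f"pics/{n}0.png",im["pixels"][:,:,::-1]); np.savez(f"{n}0.npz",**im)
    T=np.linalg.inv(im["camera_from_world"]); print(n,T[:3,3].round(),T[:3,2].round(2),im["mtx"][0,0])
print(bot.current_t(),bot.current_grip_width(),bot.current_tool_rot())
E
```

```text
pics
scene [1151. -412. 1300.] [-0.45  0.27 -0.85] 453.32473319100734
top [ 372.  -49. 1174.] [ 0.13  0.   -0.99] 425.0808651372501
0.1 85.42447385178704 [-1.79925861e+02 -1.63530395e-04  1.86666925e+01]
```

View pics/scene0.png

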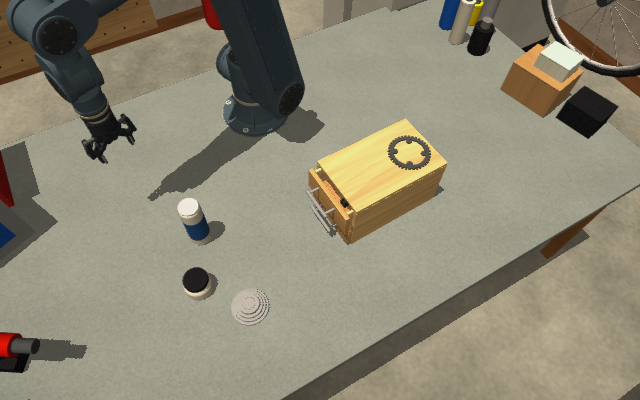

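View pics/top0.png

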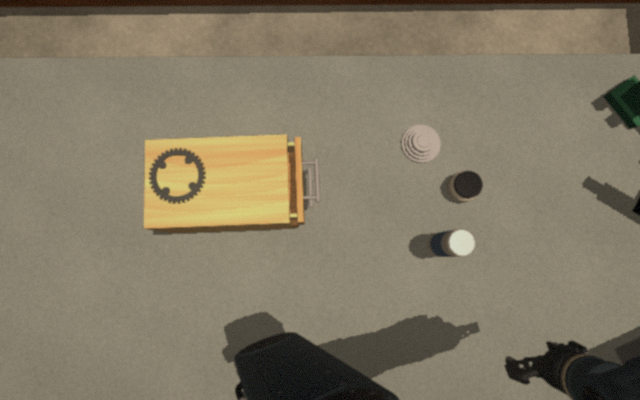

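The unit's top spans about (145,138)–(288,228) in the top view, with its front facing image right (world −y). The handle is near (312,181) and the chainring at (177,176). I'll measure the panel from depth in both views and take enlarged crops of the front.

```bash
cat > h.py <<'E'
import numpy as np,cv2
def world(im,m=None):
    d=im["depth"]; v,u=np.mgrid[:d.shape[0],:d.shape[1]]
    K=im["mtx"]; P=np.stack([(u-K[0,2])/K[0,0]*d,(v-K[1,2])/K[1,1]*d,d,np.ones_like(d)],-1)
    W=P@np.linalg.inv(im["camera_from_world"]).T
    W[d==0]=np.nan
    return W[...,:3]
def ray(im,u,v,z):
    T=np.linalg.inv(im["camera_from_world"]); d=T[:3,:3]@np.linalg.inv(im["mtx"])@[u,v,1.]
    return T[:3,3]+d*(z-T[2,3])/d[2]
def tri(obs):
    A=np.zeros((3,3));b=np.zeros(3)
    for im,u,v in obs:
        T=np.linalg.inv(im["camera_from_world"]); d=T[:3,:3]@np.linalg.inv(im["mtx"])@[u,v,1.]; d/=np.linalg.norm(d)
        M=np.eye(3)-np.outer(d,d); A+=M; b+=M@T[:3,3]
    return np.linalg.solve(A,b)
def proj(im,p):
    c=im["camera_from_world"]@np.r_[p,1]; q=im["mtx"]@c[:3]; return q[:2]/q[2]
E
python3 - <<'E'
from h import *
for n,(a,b,c,d) in (("top",(120,240,130,330)),("scene",(100,260,280,470))):
    im=dict(np.load(n+"0.npz")); W=world(im)
    m=np.zeros(W.shape[:2],bool); m[a:b,c:d]=True
    t=m&(W[...,2]>193)&(W[...,2]<213); r=cv2.minAreaRect(W[t][:,:2].astype(np.float32))
    print(n,"panel",t.sum(),np.median(W[t][:,2]),r,cv2.boxPoints(r).round().tolist())
    for lo,hi in((150,168),(172,190)):
        t=m&(W[...,2]>lo)&(W[...,2]<hi)&(W[...,1]<np.nanmin(cv2.boxPoints(r)[:,1])+5); 
        if t.sum()>5: print(lo,t.sum(),W[t].mean(0).round(1),W[t].min(0).round(),W[t].max(0).round())
for n,(a,b,c,d) in (("top",(120,240,260,340)),("scene",(150,250,290,390))):
    im=dict(np.load(n+"0.npz")); cv2.imwrite(f"pics/{n}c.png",cv2.resize(im["pixels"][a:b,c:d,::-1],None,fx=5,fy=5,interpolation=cv2.INTER_CUBIC))
E
```

```text
top panel 12769 202.40753672302208 ((547.7738647460938, 179.833740234375), (210.52833557128906, 335.796142578125), 1.9539291858673096) [[437.0, 344.0], [448.0, 8.0], [659.0, 16.0], [647.0, 351.0]]
150 310 [556.4 -44.3 163.2] [448. -61. 150.] [636.  12. 168.]
172 603 [552.5 -11.3 181.8] [449. -23. 172.] [656.  13. 187.]
scene panel 6413 201.5078249209705 ((419.6136474609375, 174.1989288330078), (471.6433410644531, 338.0609130859375), 1.7814892530441284) [[179.0, 336.0], [189.0, -2.0], [661.0, 13.0], [650.0, 350.0]]
150 309 [560.7 -36.7 161.3] [454. -64. 150.] [659.   3. 168.]
172 392 [558.8 -14.2 180.3] [451. -26. 172.] [659.   3. 187.]
```

View pics/topc.png

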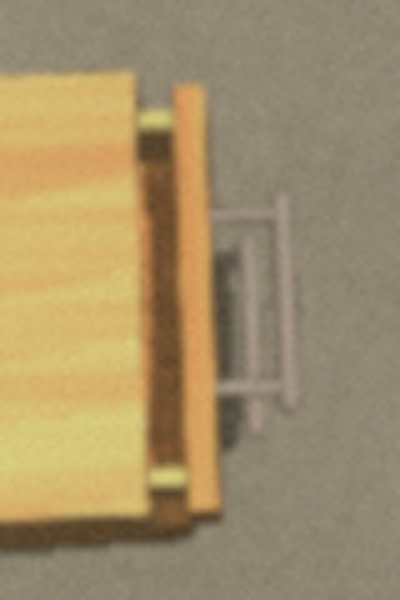

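View pics/scenec.png

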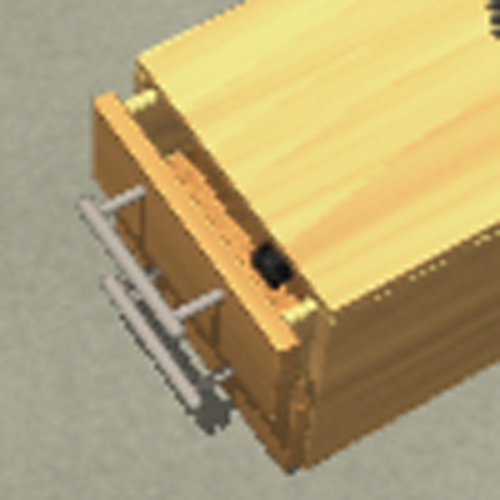

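The crops show the upper handle bar: ends at top-view crop (283,197) and (291,405), scene crop (178,330) and (85,205). The spanner's black handle end shows at scene crop (270,262), towards the +x side wall. The measured panel, 210.5 × 335.8 mm at height 202, matches the description. Next I triangulate the bar and check reach.

```bash
python3 - <<'E'
from h import *
from rig import bot
t=dict(np.load("top0.npz"));s=dict(np.load("scene0.npz"))
f=lambda im,x,y,ox,oy:(im,ox+(x+.5)/5-.5,oy+(y+.5)/5-.5)
P=[]
for a,b in(((283,197),(178,330)),((291,405),(85,205))):
    p=tri([f(t,*a,260,120),f(s,*b,290,150)]);P.append(p)
    print(p.round(1),"top@160",ray(*f(t,*a,260,120),160).round(1),"scene@160",ray(*f(s,*b,290,150),160).round(1))
print("len",np.linalg.norm(P[0]-P[1]),"mid",(P[0]+P[1])/2)
for n,im in(("t",t),("s",s)):
    W=world(im);m=(W[...,2]>20)&(W[...,1]<-150)&(W[...,0]>330)
    n_,l,st,c=cv2.connectedComponentsWithStats(m.astype(np.uint8))
    for i in range(1,n_):
        if st[i,4]>60: q=W[l==i]; print(n,q.min(0).round(),q.max(0).round())
for y in(-45,-190): print(bot.solve_ik([555,y,141],[180,0,1.95]))
# tilted poses: roll about x
for r in(150,165,195,210,225,240): print(r,bot.solve_ik([560,-80,250],[r,0,1.95]),bot.solve_ik([560,-80,250],[r,0,1.95+90]))
E
```

```text
[606.6 -53.9 160. ] top@160 [606.3 -54.5 160. ] scene@160 [606.8 -53.3 160. ]
[504.2 -57.8 158.2] top@160 [504.  -57.7 160. ] scene@160 [505.3 -58.3 160. ]
len 102.45110440404808 mid [555.42278754 -55.84722184 159.08474687]
t [ 724. -961.   20.] [ 872. -877.  131.]
t [ 647. -389.   20.] [ 726. -311.   39.]
t [ 517. -491.   20.] [ 599. -413.   76.]
t [ 370. -417.   20.] [ 434. -353.  195.]
s [ 371. -421.   20.] [ 438. -356.  195.]
s [ 522. -498.   20.] [ 602. -416.   77.]
s [ 648. -390.   20.] [ 726. -314.   42.]
s [  503. -1002.    20.] [ 595. -845.  203.]
[ -4.63546343  19.25922217  -6.37496452  64.36581331   0.
 173.41453657]
[-18.89824692  22.03949084  -2.07783524  65.88267392   0.
 159.15175308]
150 [   7.52770901   18.27261369    2.39334781   77.3325734   -29.84350024
 -173.56617266] [-11.83483319  -2.75627496 -25.49715545  37.97885151   6.84236768
  78.00457096]
165 [-6.58292429e-02  1.65806877e+01  4.48758022e+00  7.73668801e+01
 -1.49904994e+01  1.77913122e+02] [-9.76306695  6.44731804 -9.2733191  59.57805093  3.01187982 78.67555861]
195 [-15.81235789  20.64858502  10.37746774  84.40203198  14.26938182
 161.65237763] [-6.89355336 29.60695685 24.22836297 99.45098504 -2.28040462 81.45325658]
210 [-22.42983351  26.01868412  13.89361557  91.27966324  27.09160723
 152.37669371] [ -5.98476022  42.92640947  42.48312754 119.31861792  -3.95785752
  83.11732411]
225 [-27.61543413  33.21309406  17.59346191 100.64289287  37.95456227
 141.26142716] None
240 [-31.26767341  41.88161311  21.09501937 112.71008286  46.4283374
 127.36412039] None
```

Bar at (555.4, −55.8, 159), length 102, height 159 and pointing the right way, so it agrees with the description. Now I grasp it from above and pull.

```bash
python3 - <<'E'
from rig import bot
import numpy as np,cv2
O=[180,0,-178.05]
ux=np.array([-.0341,.9994,0]); h=np.array([555.4,-55.8,0])
bot.line_to([168,-497,330],velocity=250)
bot.move_to(h+[0,0,260],O); bot.grip(26)
print(bot.current_t(),bot.current_grip_width())
print(bot.line_to(h+[0,0,141],velocity=120,force_limit=8),bot.current_ee_pos())
bot.grip(0); print("w",bot.current_grip_width(),bot.current_grasp_force(),bot.current_ft_force().round(1) if hasattr(bot.current_ft_force(),'round') else bot.current_ft_force())
p0=np.array(bot.current_ee_pos())
r=bot.line_to(p0-ux*178,velocity=90,force_limit=22)
p=np.array(bot.current_ee_pos()); print(r,(p-p0).round(1),bot.current_ft_force(),bot.current_t())
E
```

```text
3.3667 25.943847898482524
False [555.87057255 -55.8430608  141.70755317]
w 8.93774776133988 58.56745362281799 [-0.9  0.7  6.4]
True [   5.1 -147.     0. ] [0.40729502 5.79092003 6.85516516] 6.275
```

```bash
python3 - <<'E'
from rig import bot
import numpy as np,cv2
bot.grip(26); p=np.array(bot.current_ee_pos())
print(bot.line_to(p+[0,0,110],velocity=200,force_limit=15))
bot.move_to([557,-150,400],[180,0,91.95]); bot.grip(85)
im=bot.get_image("wrist");np.savez("w1.npz",**im);cv2.imwrite("pics/w1.png",im["pixels"][:,:,::-1])
bot.line_to([557,-210,400],velocity=200)
im=bot.get_image("wrist");np.savez("w2.npz",**im);cv2.imwrite("pics/w2.png",im["pixels"][:,:,::-1])
s=bot.get_image("scene");np.savez("s1.npz",**s)
T=np.linalg.inv(im["camera_from_world"]);print(T[:3,3],T[:3,2],im["mtx"][0,0],bot.current_t(),bot.current_joints())
E
```

```text
False
[ 554.46693336 -134.92704823  541.9297318 ] [ 0.0099555  -0.2977384  -0.95459559] 290.56677199728347 9.9583 [-2.06305123e+01  2.22778669e+01  3.63949027e+01  1.04121035e+02
  1.33366554e-02  6.74128109e+01]
```

View pics/w1.png

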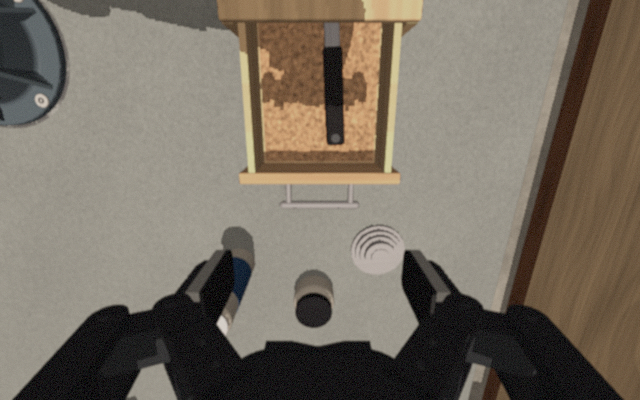

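View pics/w2.png

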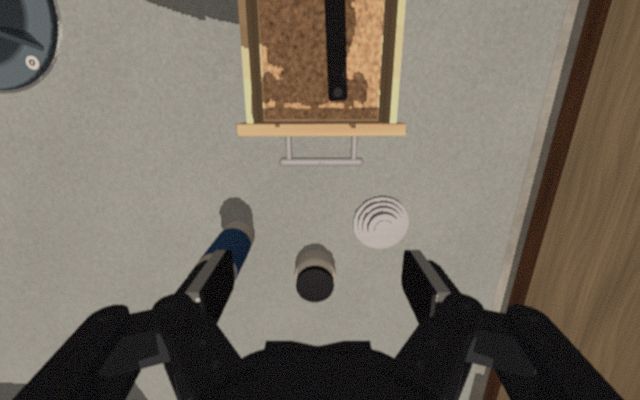

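The drawer is open. The spanner handle runs in w1 from (333,47) down to its end at (335,143), with the hole at (336,138). In w2 the end is at (338,100) and the hole at (338,93). The drawer front's inner upper edge is near row 172 in w1. I'll crop to refine these.

```bash
python3 - <<'E'
from h import *
a=dict(np.load("w1.npz"));b=dict(np.load("w2.npz"))
c=[]
for im,(y,x) in((a,(20,230)),(b,(0,230))):
    c.append(cv2.resize(im["pixels"][y:y+160,x:x+190,::-1],None,fx=3.2,fy=3.2,interpolation=cv2.INTER_CUBIC)[:,80*0:])
cv2.imwrite("pics/wc.png",cv2.resize(np.hstack([c[0][:,200:600],c[1][:,200:600]]),None,fx=1,fy=1))
print(c[0].shape)
for n,im in(("w1",a),("w2",b)):
    W=world(im);px=im["pixels"].astype(int).sum(-1)
    inb=(W[...,0]>480)&(W[...,0]<635)&(W[...,1]>-150)&(W[...,1]<5)&(W[...,2]<150)&(W[...,2]>100)
    fl=inb&(px>200); print(n,"floor z",np.median(W[fl][:,2]))
    m=inb&(px<110)&(W[...,2]>119)
    k,l,st,_=cv2.connectedComponentsWithStats(m.astype(np.uint8)); i=1+st[1:,4].argmax(); m=l==i
    q=W[m]; r=cv2.minAreaRect(q[:,:2].astype(np.float32)); print("handle",st[i],np.median(q[:,2]),q.mean(0).round(1),r); print(cv2.boxPoints(r).round(1).tolist())
    L,*_=[cv2.fitLine(q[:,:2].astype(np.float32),cv2.DIST_HUBER,0,.01,.01).ravel()]; print("line",L, np.degrees(np.arctan2(L[1],L[0])))
    e=(W[...,2]>178)&(W[...,2]<188)&(W[...,1]<-100)&(W[...,0]>440)&(W[...,0]<670)
    print("front top",e.sum(),cv2.minAreaRect(W[e][:,:2].astype(np.float32)),np.median(W[e][:,2]))
    e=(W[...,2]>196)&(W[...,2]<206)&(W[...,0]>440)&(W[...,0]<670); print("panel edge",np.nanmin(W[e][:,1]),np.median(W[e][:,2]))
    for lo,hi in((480,510),(600,640)): pass
print("hole",tri([(a,336,138),(b,338,93)]),"end",tri([(a,335.5,144),(b,338,100.5)]))
E
```

```text
(512, 608, 3)
w1 floor z 111.88378197074366
handle [ 323   47   20   66 1050] 127.3725733215459 [574.  -36.  127.4] ((574.3106689453125, -40.19781494140625), (23.82948875427246, 80.23763275146484), 5.295334339141846)
[[558.7000122070312, -1.2999999523162842], [566.0999755859375, -81.19999694824219], [589.9000244140625, -79.0], [582.5, 0.800000011920929]]
line [ 1.02255784e-01 -9.94758129e-01  5.74221436e+02 -3.64279442e+01] -84.13091
front top 2521 ((559.0233154296875, -132.41604614257812), (205.76158142089844, 70.39746856689453), 1.8675824403762817) 181.28854769920514
panel edge 7.828703689331164 201.40180236160649
w2 floor z 111.8764311905822
handle [ 325    0   22  100 1718] 127.3489091376832 [575.8 -60.3 127.3] ((576.5750732421875, -65.42974853515625), (23.869592666625977, 117.52012634277344), 4.9680914878845215)
[[559.5999755859375, -7.900000095367432], [569.7999877929688, -125.0], [593.5999755859375, -122.9000015258789], [583.4000244140625, -5.900000095367432]]
line [ 7.6658979e-02 -9.9705738e-01  5.7565808e+02 -5.9369415e+01] -85.60345
front top 2888 ((559.1550903320312, -132.69308471679688), (205.09779357910156, 69.96514129638672), 1.5899945497512817) 181.35863284723513Traceback (most recent call last):
  File "<stdin>", line 18, in <module>
    res = np.fmin.reduce(a, axis=axis, out=out, **kwargs)
ValueError: zero-size array to reduction operation fmin which has no identity
```

View pics/wc.png

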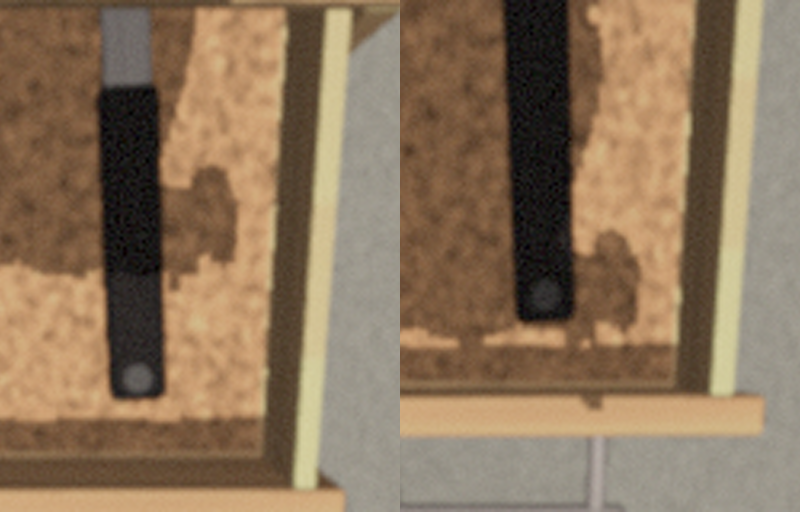

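Floor is at 112 and the handle top at 127.4, both as described. The handle end is about (581.7, −124), about 28 mm behind the front, and the spanner's heading is about 95°. I'll grip the sleeve 67 mm from its end, after checking a planned slant path in code.

```bash
cat > plan.py <<'E'
import numpy as np
from scipy.spatial.transform import Rotation as Rn
yaw=95.; d=np.array([np.cos(np.radians(yaw)),np.sin(np.radians(yaw)),0]); z=np.array([0,0,1.]); ay=np.cross(z,d)
E=np.array([581.7,-124,112.]); LG=67.5; LH=255-LG; TZ=114.5
R0=Rn.from_euler('xyz',[180,0,yaw],degrees=True)
def pose(hs,hz,th):   # head tip (distance behind drawer front's inner face y=-152.5, height), tilt
    t=np.radians(th); H=E+255*d+(hs-(E[1]+255*d[1]+152.5))/d[1]*d; H[2]=hz
    p=H+LH*(-np.cos(t)*d+np.sin(t)*z)+(TZ-112)*(np.sin(t)*d+np.cos(t)*z)
    return p,(Rn.from_rotvec(ay*t)*R0).as_euler('xyz',degrees=True)
WP=[(282,118,3),(282,121,10),(273,121,18),(240,121,23),(200,122,31),(160,124,40),(120,128,46),(118,310,46)]
def poly(hs,hz,th):
    t=np.radians(th); H=np.array([hs,hz]);b=np.array([-np.cos(t),np.sin(t)]);n=np.array([np.sin(t),np.cos(t)])
    G=H+LH*b+21*n
    return [H+l*b+k*n for l in np.linspace(0,255,60) for k in(0,16)],[G+a*b+k*n for a in(-44,0,44) for k in np.linspace(54,250,40)]
def dist(p,x0,x1,z0,z1): return np.hypot(max(x0-p[0],0,p[0]-x1),max(z0-p[1],0,p[1]-z1))
E
python3 - <<'E'
from plan import *
from rig import bot
prev=None
for w in WP:
    if prev is not None:
        c=[]
        for f in np.linspace(0,1,15):
            S,B=poly(*(np.array(prev)*(1-f)+np.array(w)*f))
            c.append([min(dist(p,165,500,190,202) for p in S),min(dist(p,-15,0,100,182) for p in S),min(p[1]-112 for p in S),min(dist(p,165,500,190,202) for p in B),min(dist(p,-15,0,100,182) for p in B)])
        print(w,"min clearances panel/front/floor, body panel/front",np.min(c,0).round(1))
    prev=w; p,o=pose(*w); print("   ",p.round(),o.round(1),np.round(bot.solve_ik(p,o),1))
from h import tri; a=dict(np.load("w1.npz"));b=dict(np.load("w2.npz")); print("end",tri([(a,335.0,143.7),(b,337.5,100.3)]))
E
```

```text
[576. -57. 130.] [180.   3.  95.] [-4.1 21.3 -4.9 63.3 -3.  80.9]
(282, 121, 10) min clearances panel/front/floor, body panel/front [31.7 27.3  6.  18.9 59.4]
    [576. -54. 156.] [180.  10.  95.] [ -0.1  20.   -3.6  65.5 -10.   84.8]
(273, 121, 18) min clearances panel/front/floor, body panel/front [16.3 30.1  9.  21.1 85.5]
    [576. -56. 181.] [180.  18.  95.] [  3.8  19.4  -2.2  68.  -18.   88.8]
(240, 121, 23) min clearances panel/front/floor, body panel/front [ 16.2  33.1   9.   35.1 111.6]
    [578. -83. 197.] [180.  23.  95.] [  3.6  19.2  -1.7  68.5 -23.   88.5]
(200, 122, 31) min clearances panel/front/floor, body panel/front [ 18.2  37.7   9.   52.1 113.4]
    [ 581. -111.  221.] [-180.   31.   95.] [  4.6  19.1  -1.1  69.6 -31.   89.6]
(160, 124, 40) min clearances panel/front/floor, body panel/front [ 24.3  51.6  10.   76.3 127.4]
    [ 583. -134.  246.] [180.  40.  95.] [  6.3  19.5  -0.8  70.7 -40.   91.7]
(120, 128, 46) min clearances panel/front/floor, body panel/front [ 37.8  48.8  12.   97.9 125.6]
    [ 585. -160.  265.] [180.  46.  95.] [  6.   19.6  -1.3  70.2 -46.   91.4]
(118, 310, 46) min clearances panel/front/floor, body panel/front [ 34.1  48.8  16.  121.5 125.6]
    [ 585. -162.  447.] [180.  46.  95.] [  5.8  18.1  23.1  95.8 -46.   91.1]
end [ 582.44044483 -124.83628907  110.93513106]
```

Clearances are at least 16 mm from the panel edge and every pose is reachable. The triangulated end is (582.4, −124.8), which agrees. Now I grasp and make the first small tilt, then check.

```bash
python3 - <<'E'
from plan import *
from rig import bot
import cv2
g=E+LG*d; o=[180,0,yaw]
bot.move_to([g[0],g[1],260],o); bot.grip(55)
print(bot.line_to([g[0],g[1],TZ],velocity=110,force_limit=8),bot.current_ee_pos(),bot.current_t())
bot.grip(0); print("w",bot.current_grip_width(),bot.current_grasp_force(),np.round(bot.current_ft_force(),1))
f0=np.array(bot.current_ft_force())
for w in WP[:2]:
    p,r=pose(*w); print(bot.line_to(p,r,velocity=60,force_limit=25),np.round(bot.current_ft_force()-f0,1),np.round(bot.current_moment(),2),bot.current_grip_width())
for n in("scene","top","wrist"):
    im=bot.get_image(n); np.savez(n[0]+"2.npz",**im); cv2.imwrite(f"pics/{n}2.png",im["pixels"][:,:,::-1])
s=cv2.imread("pics/scene2.png")[130:260,270:470]; w=cv2.imread("pics/wrist2.png")
cv2.imwrite("pics/chk.png",np.vstack([cv2.resize(s,None,fx=2,fy=2)[:260],cv2.resize(w,(400,250))]))
print(bot.current_t())
E
```

```text
False [575.77208472 -56.78685842 114.95151741] 12.6833
w 24.442969412666645 59.70869779586792 [0.1 0.6 5.9]
False [  1.1  -1.4 -10.7] [-0.18  0.07  0.01] 24.306875624367457
False [-0.2 -0.1 -9.8] [-0.07  0.    0.  ] 24.392329855981338
14.2083
```

View pics/chk.png

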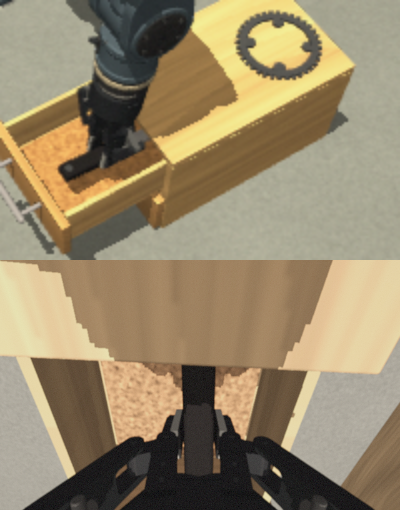

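The gripper holds the spanner in the drawer with the handle end raised (scene crop about (75,170)), and the bystanders are unmoved. I'll check from depth whether the spanner tilted with the gripper.

```bash
python3 - <<'E'
from h import *
from plan import *
for n in("s2","w2","t2"):
    import os
    im=dict(np.load(n+".npz")); W=world(im); px=im["pixels"].astype(int).sum(-1)
    u=(W-E)@d; v=(W-E)@ay
    m=(px<150)&(abs(v)<12)&(W[...,2]>125)&(W[...,2]<215)&(u>-25)&(u<140)
    print(n,m.sum())
    for lo in range(-20,140,10):
        k=m&(u>=lo)&(u<lo+10)
        if k.sum()>3: print(lo,k.sum(),np.percentile(W[k][:,2],[10,50,90]).round(1))
p,r=pose(*WP[1]);
for l in(255,240,200): t=np.radians(10); print("expected top z at",255-l,121+l*np.sin(t)+16*np.cos(t))
E
```

```text
s2 162
0 18 [173.9 178.1 181.6]
10 13 [172.3 176.2 178.7]
20 22 [172.3 176.1 178.8]
30 19 [171.1 173.9 175.6]
40 26 [164.4 172.5 175.4]
50 22 [167.  170.6 173.8]
60 22 [165.3 167.6 176. ]
70 15 [164.8 166.9 174.2]
w2 6762
20 268 [174.8 175.8 176.6]
30 466 [173.  174.2 175.3]
40 490 [171.1 172.3 173.4]
50 499 [169.2 170.4 171.5]
60 606 [167.4 168.6 170. ]
70 674 [165.6 166.8 178.9]
80 706 [163.5 164.7 166.7]
90 943 [161.6 162.8 163.9]
100 1023 [159.7 160.9 162. ]
110 1074 [157.9 159.  160.1]
120 13 [158.1 158.4 159. ]
t2 114
10 4 [177.4 179.2 180.5]
20 18 [174.2 176.6 178.9]
30 28 [173.4 175.7 177.9]
40 29 [170.8 173.5 175.4]
50 29 [168.5 170.7 173.3]
60 5 [167.9 169.4 170.5]
expected top z at 0 181.03720935326254
expected top z at 15 178.4324866882586
expected top z at 55 171.4865595815814
```

The measured slope is 10.6° against 10° commanded, so it's held rigidly as planned. I'll carry on along the slant.

```bash
python3 - <<'E'
from plan import *
from rig import bot
import cv2
for w in WP[2:]:
    p,r=pose(*w); s=bot.line_to(p,r,velocity=75 if w!=WP[-1] else 120,force_limit=12); print(w,s,np.round(bot.current_ft_force(),1),round(bot.current_grip_width(),1),round(bot.current_t(),1))
    if s: break
bot.dwell(.5)
ims=[]
for n in("scene","top"):
    im=bot.get_image(n); np.savez(n[0]+"3.npz",**im); ims.append(cv2.resize(im["pixels"][:,:,::-1],(480,300)))
cv2.imwrite("pics/fin.png",np.vstack(ims)); print(bot.current_t(),bot.current_ee_pos())
E
```

```text
(273, 121, 18) False [-0.2 -0.2 -4.1] 24.5 14.7
(240, 121, 23) False [-0.6 -0.5 -4.4] 24.9 15.3
(200, 122, 31) False [ 0.1 -0.3 -5. ] 24.4 15.9
(160, 124, 40) False [-0.6  0.  -3.7] 24.3 16.5
(120, 128, 46) False [ 0.  -0.4 -3.9] 24.8 17.1
(118, 310, 46) False [-0.6  0.3 -3.9] 24.0 18.8
19.3667 [ 585.07278651 -162.46051132  446.60399097]
```

View pics/fin.png

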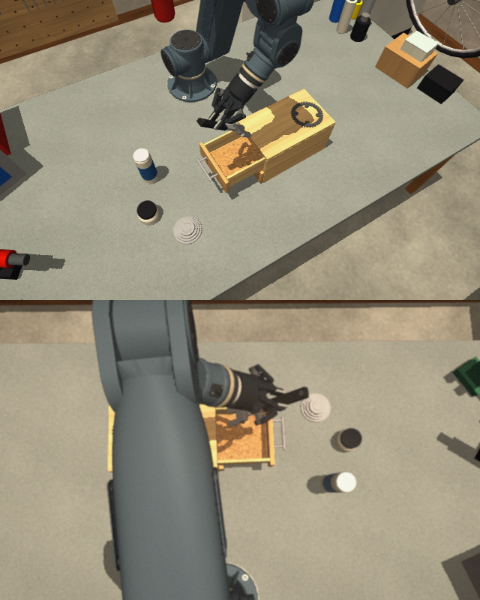

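The spanner is out and held above the open drawer, with the bystanders in place. Last check before hand-in: the lowest spanner point and the drawer position, from depth.

```bash
python3 - <<'E'
from h import *
from plan import *
from rig import bot
for n in("s3","t3"):
    W=world(dict(np.load(n+".npz")))
    v=(W-E)@ay; u=(W-E)@d
    m=(abs(v)<32)&(W[...,2]>215)&(W[...,2]<600)&(u<200)&(u>-200)
    q=W[m]; i=q[:,2].argsort()[:30]; print(n,m.sum(),"lowest",q[i[:5]].round(),np.median(q[i],0).round(1))
    f=(W[...,2]>176)&(W[...,2]<187)&(W[...,1]<-130)&(W[...,1]>-200)&(W[...,0]>450)&(W[...,0]<660); print("front y",np.percentile(W[f][:,1],[5,50,95]).round(1))
print(bot.current_grasp_force(),np.abs(bot.current_dq()).max())
bot.dwell(.5)
if q[:,2].min()>260: print(bot.hand_in())
E
```

```text
s3 2421 lowest [[605. -37. 315.]
 [565. -38. 317.]
 [602. -26. 317.]
 [603. -30. 317.]
 [606. -34. 319.]] [599.9 -34.7 323.6]
front y [-169.7 -160.7 -139.5]
t3 3361 lowest [[551. -41. 317.]
 [587. -39. 318.]
 [587. -37. 318.]
 [587. -31. 318.]
 [551. -39. 318.]] [586.9 -30.6 321.3]
front y [-168.  -160.1 -142.2]
59.21501576900482 0.07633417258198812
the job is handed in; nothing more can be done
None
```

The drawer is open to its stop and the spanner came out on the slant without touching the edge; I handed the job in at about 20 s with it held still, its lowest point about 315 mm above the bench (113 mm above the unit's top), and the bystanders undisturbed.

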